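# Line up the rock cores by height for the comparator

### The arm

A 6-joint arm with a two-finger parallel gripper is mounted at the origin on the work surface. World frame = base frame: x ahead of the robot, y to its left, z up, the work surface at z = 0. Lengths are in m, angles in rad, forces in N, time in s.
With the tool pointing down it reaches from about 0.25 to 0.775 m from the base axis. Payload 4 kg.
Tool frame: the origin (TCP) lies on the mounting face of the last link; the fingertips stand 173 mm ahead of it and the grasp point (between the pads) lies 155 mm ahead of it; z points along the fingers, y is the direction in which the jaws open and shut (so a half turn about z gives the same grasp; the last joint's range is limited). The gripper opens to 85 mm and grips with 20 to 120 N. Pads are 22 mm wide; open, the fingers measure 114 mm over their backs; the gripper's body (76 mm by 85 mm) begins 54 mm behind the grasp point. The pads swing forward as they close: fully open they stand 13 mm farther back than shut.
Start: joints at [-1.446, 0.087, 1.371, -0, 1.684, -0.103], TCP at [0.124, -0.536, 0.405] pointing down, gripper open.
Joint ranges: [-3.1, 3.1], [-0.76, 2.03], [0.27, 2.55], [-1.08, 4.22], [0.17, 2.65], [-2.57, 2.57]. Speed limits (rad/s): [2.79, 2.79, 3.14, 3.14, 3.14, 3.14].

### API

Orientations are given as a rotation vector (axis times angle).
In Python, from rig import * gives the robot as it stands.
- The arm moves only by the tool step_arm, never from a script. Its argument "rows" is a list of rows, each a list of 7 numbers: the opening, from -1 (shut) to 1 (fully open), so that 0 is half open, then the shift along the world's x, y, z in cm, then the turn, a rotation vector about the world's x, y, z in degrees. In form: [[fingers, x, y, z, ax, ay, az], ...]. A call has 1 to 5 rows; each row shifts and turns the commanded pose from where the row before left it; what a row does not reach is not made up. A row lasts 1/12 s, in which the tool goes at most 41.7 mm and 7.16 degrees, less where a joint would pass 70% of its speed; a pose out of reach is approached as far as the arm can. A call is refused whole if a number of a shift passes 4.17 or a number of a turn 7.16, either way. A call with a gripper value outside its range is refused whole. The fingers move at their own pace and stop on an object; "newtons" is the grip in N (left out, the last holds). Time passes only in rows, so rows that do not move let the fingers close. It gives the time, the measured TCP pose, the force and the opening at its end, in the units of the state.
- read_state(): the state, without advancing time (a new reading comes with each control period).
- get_image(name): name is "side" or "top"; returns a dict with "pixels" (384x512x3 uint8, red, green, blue), "fx", "fy", "cx", "cy" (pixels), "k1" (the pictures are not rectified: a ray, as slopes to the right and down, at radius r is drawn at 1 + k1 r^2 times it, then the intrinsics apply), "world_to_cam" (4x4, takes a point from world to camera coordinates). Camera axes: x right, y down, z forward; pixel columns grow to the right and rows downward; lengths in m; the calibration is good to about 2 mm. A picture is of the moment at which its call begins. There is no depth.
- hand_in(): hands the job in, once; it reports no verdict.
The state is a dict: "time_s": time; "joint_pos": joint angles; "joint_velocities": joint speeds; "joint_torque": joint torques, N m; "tool_pos": TCP position; "tcp_rot": TCP orientation; "force": force on the tool from outside, world axes, zero at the start; "wrist_torque": the same for the moment, N m; "finger_gap": finger opening in m.
Only numpy, scipy, OpenCV 4.12 (cv2) and the standard library are available. Lean on these libraries where they do the work, as an engineer would, in place of code of your own. Each camera call takes 0.05 s, during which the arm holds its last target. There are 200 camera calls.

### The job

The four sandstone cores are to be measured one after another under the dial-gauge stand, whose arm should only ever have to be raised from one core to the next. Stand each core upright and centred on a steel base disc of its own in the row, in order of height: the shortest on the disc nearest the stand, the tallest on the disc farthest from it. Set each one down gently: let none topple or drop.

Things in the scene. Friction and masses are not known exactly. Their poses are not given: they have to be found in the camera images.
- core_40_mid (a point): Centre (half-way up) of the shortest of four pale sandstone cores: a solid upright cylinder 38 mm across and 40 mm tall, about 104 g, with a thin black scribe line down one side; loose, standing on end on the bench nearer the robot than the row, with small tools and tins (under 40 mm high) about; z axis = its own axis, up.
- core_55_mid (a point): Centre (half-way up) of the second shortest of four pale sandstone cores: a solid upright cylinder 38 mm across and 55 mm tall, about 143 g, with a thin black scribe line down one side; loose, standing on end on the bench nearer the robot than the row, with small tools and tins (under 40 mm high) about; z axis = its own axis, up.
- core_70_mid (a point): Centre (half-way up) of the second tallest of four pale sandstone cores: a solid upright cylinder 38 mm across and 70 mm tall, about 183 g, with a thin black scribe line down one side; loose, standing on end on the bench nearer the robot than the row, with small tools and tins (under 40 mm high) about; z axis = its own axis, up.
- core_85_mid (a point): Centre (half-way up) of the tallest of four pale sandstone cores: a solid upright cylinder 38 mm across and 85 mm tall, about 222 g, with a thin black scribe line down one side; loose, standing on end on the bench nearer the robot than the row, with small tools and tins (under 40 mm high) about; z axis = its own axis, up.
- disc_a: One of four identical round steel base discs, 64 mm across and 10 mm thick, with engraved centring rings, lying about 100 mm apart in a straight row on a black rubber mat; fixed. Origin: centre of its underside, 3 mm above the bench (its flat top is 10 mm above the origin, 13 mm above the bench). Which disc lies where in the row changes from start to start.
- disc_b: One of four identical round steel base discs, 64 mm across and 10 mm thick, with engraved centring rings, lying about 100 mm apart in a straight row on a black rubber mat; fixed. Origin: centre of its underside, 3 mm above the bench (its flat top is 10 mm above the origin, 13 mm above the bench). Which disc lies where in the row changes from start to start.
- disc_c: One of four identical round steel base discs, 64 mm across and 10 mm thick, with engraved centring rings, lying about 100 mm apart in a straight row on a black rubber mat; fixed. Origin: centre of its underside, 3 mm above the bench (its flat top is 10 mm above the origin, 13 mm above the bench). Which disc lies where in the row changes from start to start.
- disc_d: One of four identical round steel base discs, 64 mm across and 10 mm thick, with engraved centring rings, lying about 100 mm apart in a straight row on a black rubber mat; fixed. Origin: centre of its underside, 3 mm above the bench (its flat top is 10 mm above the origin, 13 mm above the bench). Which disc lies where in the row changes from start to start.
- stand: Dial-gauge comparator stand at one end of the row (either end; a low white balance stands at the other): grey base 160 x 110 x 30 mm, steel column 260 mm high, a round dial gauge on a short arm; fixed. Origin: centre of its underside, about 180 mm from the centre of the nearest disc and in line with the row to within about 40 mm. The balance is 200 x 170 mm and 63 mm high.

How it is judged:
At the end, for the whole second after the job is handed in: Each core stands released and at rest on a disc (centre within 12 mm of the disc's centre, within 0.08 rad of upright, its foot on the disc's top within 4 mm); counted from the stand, the first disc carries the 40 mm core, the second the 55 mm, the third the 70 mm and the fourth the 85 mm ((horizontal distance between core_40_mid and disc_a below 0.012 m or horizontal distance between core_40_mid and disc_b below 0.012 m or horizontal distance between core_40_mid and disc_c below 0.012 m or horizontal distance between core_40_mid and disc_d below 0.012 m) and horizontal distance between core_40_mid and stand between 0.135 and 0.225 m and height (world z) of core_40_mid between 0.029 and 0.037 m and angle between each of core_40_mid, core_55_mid, core_70_mid, core_85_mid's own z axis and vertical below 0.08 rad and linear speed of each of core_40, core_55, core_70, core_85 below 0.02 m/s and (horizontal distance between core_55_mid and disc_a below 0.012 m or horizontal distance between core_55_mid and disc_b below 0.012 m or horizontal distance between core_55_mid and disc_c below 0.012 m or horizontal distance between core_55_mid and disc_d below 0.012 m) and horizontal distance between core_55_mid and stand between 0.235 and 0.325 m and height (world z) of core_55_mid between 0.0365 and 0.0445 m and (horizontal distance between core_70_mid and disc_a below 0.012 m or horizontal distance between core_70_mid and disc_b below 0.012 m or horizontal distance between core_70_mid and disc_c below 0.012 m or horizontal distance between core_70_mid and disc_d below 0.012 m) and horizontal distance between core_70_mid and stand between 0.335 and 0.425 m and height (world z) of core_70_mid between 0.044 and 0.052 m and (horizontal distance between core_85_mid and disc_a below 0.012 m or horizontal distance between core_85_mid and disc_b below 0.012 m or horizontal distance between core_85_mid and disc_c below 0.012 m or horizontal distance between core_85_mid and disc_d below 0.012 m) and horizontal distance between core_85_mid and stand between 0.435 and 0.525 m and height (world z) of core_85_mid between 0.0515 and 0.0595 m); the robot touches nothing.
It fails at once if a core topples (angle between any of core_40_mid, core_55_mid, core_70_mid, core_85_mid's own z axis and vertical above 0.7 rad).
It fails at once if a core falls: moves faster than 0.6 m/s with no finger on it ((linear speed of core_40 above 0.6 m/s and contact force between core_40 and the fingers below 0.1 N) or (linear speed of core_55 above 0.6 m/s and contact force between core_55 and the fingers below 0.1 N) or (linear speed of core_70 above 0.6 m/s and contact force between core_70 and the fingers below 0.1 N) or (linear speed of core_85 above 0.6 m/s and contact force between core_85 and the fingers below 0.1 N)).
It also fails if it takes over 109 s, if anything falls off the work surface, if the arm or the gripper's body presses on something with over 40 N, if the wrist force passes 120 N, or if a joint passes its speed limit or range.

## Working session

There is one attempt and no reset: what is moved stays moved. The work goes in short steps, Python scripts to look and compute and a tool call to move; the robot and the scene stay as the last step left them, time stands still between calls to the robot, and variables do not carry over. Pictures are saved under pics/ and viewed, about 12 in all and at most 16, crops included, and the job is handed in when it is done.

Besides the shell and the picture viewer there is one more tool, called after "Request:" as name(argument=value, ...) on one line, values as JSON. step_arm: Moves the arm, as the interface text tells. Its arguments: {"type":"object","properties":{"rows":{"type":"array","items":{"type":"array","items":{"type":"number"}}},"newtons":{"type":"number"}},"required":["rows"]}

```bash
mkdir -p pics
cat > h.py <<'E'
from rig import *
import numpy as np, cv2
def shot(name,fn):
    d=get_image(name); cv2.imwrite('pics/'+fn+'.png',cv2.cvtColor(d['pixels'],cv2.COLOR_RGB2BGR))
    p=dict(d); p.pop('pixels'); np.save('pics/'+name+'_cal.npy',p,allow_pickle=True); return d
def cal(name): return np.load('pics/'+name+'_cal.npy',allow_pickle=True).item()
def KD(d): return np.array([[d['fx'],0,d['cx']],[0,d['fy'],d['cy']],[0,0,1.]]),np.array([d['k1'],0,0,0,0])
def px2w(d,u,v,z):
    K,D=KD(d); s=cv2.undistortPoints(np.array([[[u,v]]],float),K,D)[0,0]
    T=np.array(d['world_to_cam']); R=T[:3,:3];c=-R.T@T[:3,3]; r=R.T@np.array([s[0],s[1],1]); return c+r*(z-c[2])/r[2]
def w2px(d,p):
    K,D=KD(d);T=np.array(d['world_to_cam']); return cv2.projectPoints(np.array([p],float),cv2.Rodrigues(T[:3,:3])[0],T[:3,3],K,D)[0][0,0]
def st():
    s=read_state(); print(s['time_s'],np.round(s['tool_pos'],4),np.round(s['tcp_rot'],3),np.round(s['force'],1),round(s['finger_gap'],4),np.round(s['joint_pos'],2))
E
python3 - <<'E'
from h import *
st()
for n in('top','side'):
    d=shot(n,n+'0'); T=np.array(d['world_to_cam']); print(n,d['fx'],d['k1'],-T[:3,:3].T@T[:3,3])
    cv2.imwrite(f'pics/{n}0b.png',cv2.resize(cv2.imread(f'pics/{n}0.png'),(800,600),interpolation=cv2.INTER_CUBIC))
E
```

```text
0.0 [ 0.1242 -0.5357  0.4035] [-3.119 -0.357  0.   ] [-0.3 -0.2  0. ] 0.0852 [-1.45  0.09  1.37  0.    1.68 -0.1 ]
top 481.74047592018866 -0.12549291342539987 [0.30936377 0.00986977 1.14590108]
side 365.8335691751293 -0.1166458120159763 [ 0.24824925 -0.68430169  0.62352338]
```

View pics/top0b.png

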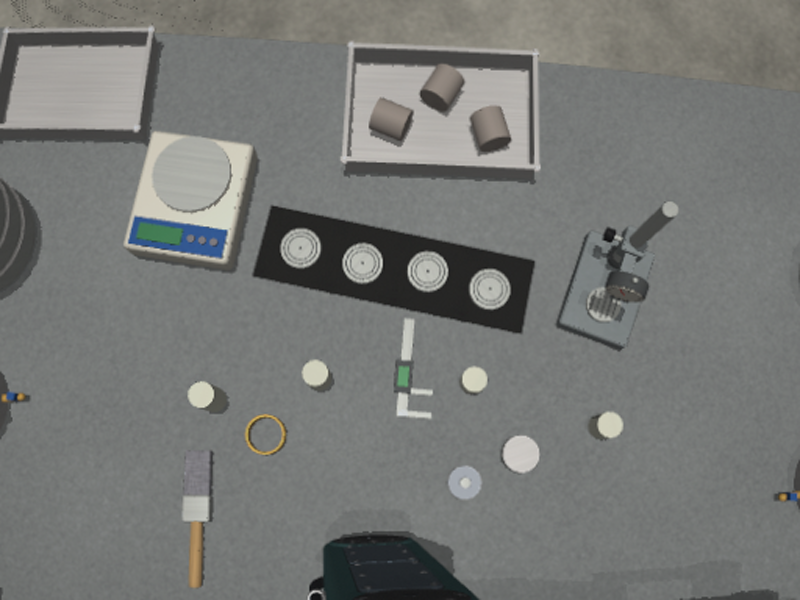

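View pics/side0b.png

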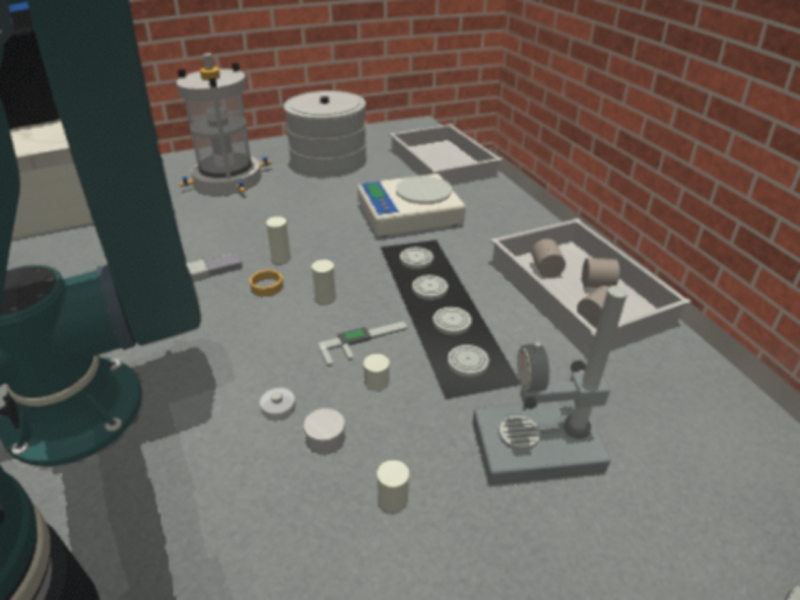

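The top view shows four pale core tops at about (201,394), (315,375), (474,379) and (609,425), in 800x600 pixels. The discs are at (300,248), (362,264), (428,271) and (490,289), with the stand on the right. In the side view the same cores have their tops at about (277,223), (323,267), (376,362) and (393,474).

```bash
cat > m.py <<'E'
from h import *
d=cal('top');s=cal('side')
im=cv2.imread('pics/top0.png').astype(int)
def cen(u,v,f,r=15):
    u=int(u*.64);v=int(v*.64); w=f(im[v-r:v+r,u-r:u+r]).astype(np.uint8)
    n,l,stt,c=cv2.connectedComponentsWithStats(w); k=1+np.argmax(stt[1:,4]); return c[k]+[u-r,v-r],stt[k]
cores=[(201,394),(315,375),(474,379),(609,425)]
sides=[(277,223),(323,267),(376,362),(393,474)]
for c,q in zip(cores,sides):
    p,a=cen(*c,lambda x:x.sum(2)>520); print('core',p,a)
    for h in(.04,.055,.07,.085):
        w=px2w(d,*p,h); e=w2px(s,w)/.64; b=w2px(s,[w[0],w[1],0])/.64
        print('  ',h,np.round(w[:2],4),np.round(e-q,1),'base',np.round(b))
D=[]
for c in[(300,248),(362,264),(428,271),(490,289)]:
    p,a=cen(*c,lambda x:x.sum(2)>200,20); w=px2w(d,*p,.013); D.append(w[:2]); print('disc',p,a,np.round(w,4))
D=np.array(D); print(np.linalg.norm(np.diff(D,axis=0),axis=1), np.diff(D,axis=0))
E
python3 m.py
python3 - <<'E'
from h import *
a=cv2.imread('pics/side0.png')[120:340,130:350]
cv2.imwrite('pics/s_c.png',cv2.resize(a,(600,600),interpolation=cv2.INTER_CUBIC))
E
```

```text
core [128.20379147 252.15165877] [  7   7  17  17 211]
   0.04 [0.3853 0.2985] [ 2.1 14.4] base [281. 254.]
   0.055 [0.3843 0.2946] [1.1 8.8] base [281. 256.]
   0.07 [0.3832 0.2906] [0.  3.2] base [281. 257.]
   0.085 [0.3822 0.2867] [-1.  -2.6] base [281. 258.]
core [201.255 238.03 ] [  7   6  17  15 200]
   0.04 [0.4344 0.133 ] [ 2.7 10.2] base [327. 295.]
   0.055 [0.4327 0.1313] [1.4 3.9] base [327. 296.]
   0.07 [0.431  0.1297] [ 0.1 -2.5] base [326. 297.]
   0.085 [0.4293 0.128 ] [-1.2 -9.1] base [325. 297.]
core [303.44329897 242.04639175] [  8   8  16  15 194]
   0.04 [ 0.4471 -0.1027] [ 1.5 -0.7] base [378. 380.]
   0.055 [ 0.4452 -0.1012] [-0.3 -8.5] base [376. 380.]
   0.07 [ 0.4433 -0.0997] [ -2.1 -16.5] base [375. 380.]
   0.085 [ 0.4415 -0.0982] [ -3.9 -24.7] base [373. 379.]
core [390.14871795 271.41025641] [  9   7  16  16 195]
   0.04 [ 0.397  -0.3078] [3.5 7.9] base [396. 501.]
   0.055 [ 0.3958 -0.3035] [ 1.2 -2.1] base [394. 498.]
   0.07 [ 0.3946 -0.2992] [ -1.  -12.3] base [392. 496.]
   0.085 [ 0.3935 -0.2949] [ -3.4 -22.7] base [390. 493.]
disc [191.9379562  158.33029197] [  7   8  27  26 548] [0.6303 0.181  0.013 ]
disc [231.62969589 167.98568873] [  8   7  26  27 559] [0.6148 0.0815 0.013 ]
disc [273.36200717 173.26344086] [  8   7  26  27 558] [ 0.6109 -0.0207  0.013 ]
disc [312.94220665 184.55516637] [  7   8  27  27 571] [ 0.5918 -0.1186  0.013 ]
[0.10063356 0.10235142 0.09967335] [[-0.01550168 -0.09943245]
 [-0.00380745 -0.10228058]
 [-0.01913116 -0.09782012]]
```

View pics/s_c.png

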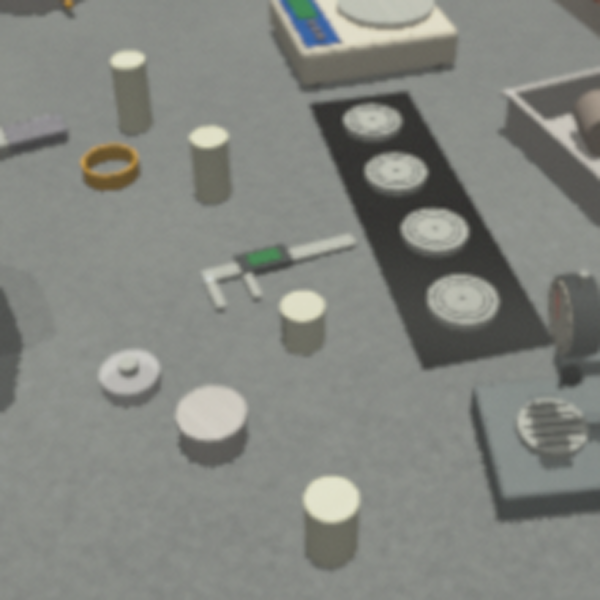

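All measurements agree. From left to right the cores are 85 (0.382,0.287), 70 (0.431,0.130), 40 (0.447,-0.103) and 55 (0.396,-0.304). The stand is on the -y side. I'll start with the 55.

Request:
step_arm(rows=[[0.4, 2.72, 2.32, -1.4, 0, 0, 0], [0.4, 2.72, 2.32, -1.4, 0, 0, 0], [0.4, 2.72, 2.32, -1.4, 0, 0, 0], [0.4, 2.72, 2.32, -1.4, 0, 0, 0], [0.4, 2.72, 2.32, -1.4, 0, 0, 0]], newtons=30)

```text
time_s: 0.52
tool_pos: [0.261, -0.4184, 0.3336]
tcp_rot: [-3.121, -0.356, 0.0]
force: [-0.0, -0.4, -0.2]
finger_gap: 0.0599
```

Request:
step_arm(rows=[[0.4, 2.72, 2.32, -1.4, 0, 0, 0], [0.4, 2.72, 2.32, -1.4, 0, 0, 0], [0.4, 2.72, 2.32, -1.4, 0, 0, 0], [0.4, 2.72, 2.32, -1.4, 0, 0, 0], [0.4, 2.72, 2.32, -1.4, 0, 0, 0]])

```text
time_s: 0.93
tool_pos: [0.3971, -0.3022, 0.2637]
tcp_rot: [-3.121, -0.357, 0.001]
force: [1.1, -0.6, 0.7]
finger_gap: 0.0595
```

Request:
step_arm(rows=[[0.4, 0, 0, 0, 0, 0, 0], [0.4, 0, 0, 0, 0, 0, 0], [0.4, 0, 0, 0, 0, 0, 0]])

```text
time_s: 1.18
tool_pos: [0.3961, -0.3038, 0.2645]
tcp_rot: [-3.121, -0.358, 0.001]
force: [-0.8, 0.3, 0.5]
finger_gap: 0.0601
```

Run:
```python
from h import *
a=shot('top','t1')['pixels'][200:330,300:480]; b=shot('side','s1')['pixels'][200:330,150:330]
cv2.imwrite('pics/c1.png',cv2.resize(cv2.cvtColor(np.hstack([a,b]),cv2.COLOR_RGB2BGR),(800,289),interpolation=cv2.INTER_CUBIC))
```

```text
(no output)
```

View pics/c1.png

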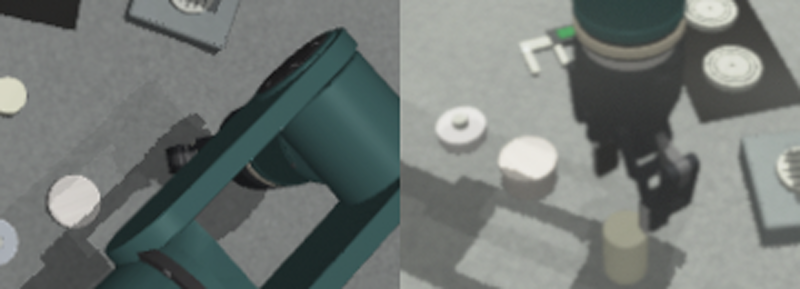

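The side crop shows the core at (625,225), below and between the two fingers at (605,160) and (670,200). That is consistent, so I descend.

Request:
step_arm(rows=[[0.4, 0, 0, -2, 0, 0, 0], [0.4, 0, 0, -2, 0, 0, 0], [0.4, 0, 0, -2, 0, 0, 0], [0.4, 0, 0, -1.35, 0, 0, 0], [0.4, 0, 0, 0, 0, 0, 0]])

```text
time_s: 1.7
tool_pos: [0.3943, -0.304, 0.1885]
tcp_rot: [-3.117, -0.352, 0.006]
force: [-1.0, 0.6, 0.1]
finger_gap: 0.0594
```

Request:
step_arm(rows=[[-1, 0, 0, 0, 0, 0, 0], [-1, 0, 0, 0, 0, 0, 0], [-1, 0, 0, 0, 0, 0, 0], [-1, 0, 0, 0, 0, 0, 0], [-1, 0, 0, 0, 0, 0, 0]])

```text
time_s: 2.12
tool_pos: [0.3965, -0.3044, 0.1927]
tcp_rot: [3.118, 0.357, 0.002]
force: [-0.8, -1.5, 2.5]
finger_gap: 0.0371
```

Request:
step_arm(rows=[[-1, 0, 0, 1, 0, 0, 0], [-1, 0, 0, 2, 0, 0, 0], [-1, 0, 0, 2, 0, 0, 0], [-1, 0, 0, 1.5, 0, 0, 0], [-1, 0, 0, 0, 0, 0, 0]])

```text
time_s: 2.53
tool_pos: [0.3972, -0.3045, 0.2607]
tcp_rot: [3.115, 0.357, 0.008]
force: [-0.2, -0.1, -1.5]
finger_gap: 0.0371
```

Request:
step_arm(rows=[[-1, 0, 2, 0, 0, 0, 0], [-1, 0, 3, 0, 0, 0, 0], [-1, 0, 3, 0, 0, 0, 0], [-1, 0, 3, 0, 0, 0, 0], [-1, 0, 3, 0, 0, 0, 0]])

```text
time_s: 2.95
tool_pos: [0.3956, -0.1623, 0.2553]
tcp_rot: [-3.12, -0.356, 0.002]
force: [0.9, 0.6, -1.4]
finger_gap: 0.0371
```

Request:
step_arm(rows=[[-1, 2, 2, 0, 0, 0, 0], [-1, 2.5, 2, 0, 0, 0, 0], [-1, 2.5, 2, 0, 0, 0, 0], [-1, 2.5, 2, 0, 0, 0, 0], [-1, 2.5, 2, 0, 0, 0, 0]])

```text
time_s: 3.37
tool_pos: [0.5168, -0.0623, 0.2553]
tcp_rot: [-3.121, -0.358, 0.002]
force: [0.6, -0.9, -0.3]
finger_gap: 0.0372
```

Request:
step_arm(rows=[[-1, 2.5, 1.5, 0, 0, 0, 0], [-1, 2.5, 1.5, 0, 0, 0, 0], [-1, 2.5, 1, 0, 0, 0, 0], [-1, 1.95, 0.35, 0, 0, 0, 0], [-1, 0, 0, 0, 0, 0, 0]])

```text
time_s: 3.78
tool_pos: [0.6131, -0.0189, 0.2548]
tcp_rot: [-3.12, -0.36, -0.001]
force: [-0.1, 0.4, -1.1]
finger_gap: 0.0371
```

Request:
step_arm(rows=[[-1, 0, 0, 0, 0, 0, 0], [-1, 0, 0, 0, 0, 0, 0]])

```text
time_s: 3.95
tool_pos: [0.61, -0.0203, 0.255]
tcp_rot: [-3.121, -0.357, 0.005]
force: [-0.5, -0.7, -0.9]
finger_gap: 0.0371
```

Request:
step_arm(rows=[[-1, 0, 0, -1.5, 0, 0, 0], [-1, 0, 0, -1.5, 0, 0, 0], [-1, 0, 0, -1.2, 0, 0, 0], [-1, 0, 0, 0, 0, 0, 0], [-1, 0, 0, 0, 0, 0, 0]])

```text
time_s: 4.37
tool_pos: [0.6097, -0.0205, 0.2131]
tcp_rot: [-3.121, -0.356, 0.005]
force: [-0.3, -0.3, -1.1]
finger_gap: 0.037
```

Run:
```python
from h import *
a=shot('top','t2')['pixels'][130:230,200:340]; b=shot('side','s2')['pixels'][140:240,220:360]
cv2.imwrite('pics/c2.png',cv2.resize(cv2.cvtColor(np.hstack([a,b]),cv2.COLOR_RGB2BGR),(798,285),interpolation=cv2.INTER_CUBIC))
```

```text
(no output)
```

View pics/c2.png

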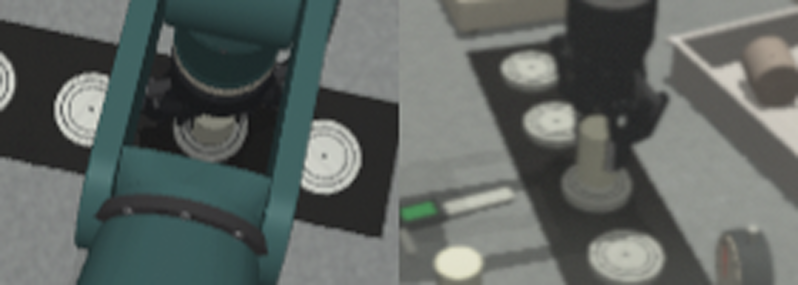

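The core is centred over the second disc in both views: (215,128) in the top crop and (597,180) in the side crop. I lower it in small steps.

Request:
step_arm(rows=[[-1, 0, 0, -0.4, 0, 0, 0], [-1, 0, 0, -0.3, 0, 0, 0], [-1, 0, 0, 0, 0, 0, 0]])

```text
time_s: 4.72
tool_pos: [0.6106, -0.0203, 0.207]
tcp_rot: [-3.121, -0.357, 0.001]
force: [0.5, 0.5, -1.9]
finger_gap: 0.0373
```

Request:
step_arm(rows=[[-1, 0, 0, -0.15, 0, 0, 0], [-1, 0, 0, 0, 0, 0, 0], [-1, 0, 0, 0, 0, 0, 0]])

```text
time_s: 4.97
tool_pos: [0.6108, -0.0203, 0.2058]
tcp_rot: [3.121, 0.357, 0.0]
force: [0.1, 0.3, -0.6]
finger_gap: 0.0374
```

Request:
step_arm(rows=[[-1, 0, 0, -0.15, 0, 0, 0], [-1, 0, 0, 0, 0, 0, 0], [-1, 0, 0, 0, 0, 0, 0]])

```text
time_s: 5.22
tool_pos: [0.6108, -0.0203, 0.2058]
tcp_rot: [3.121, 0.357, 0.001]
force: [-2.7, 0.6, 5.9]
finger_gap: 0.0373
```

Request:
step_arm(rows=[[-1, 0, 0, -0.1, 0, 0, 0], [-1, 0, 0, 0, 0, 0, 0], [-1, 0, 0, 0, 0, 0, 0]])

```text
time_s: 5.47
tool_pos: [0.6107, -0.0202, 0.2057]
tcp_rot: [3.121, 0.357, 0.001]
force: [-5.2, 0.1, 9.1]
finger_gap: 0.0372
```

Request:
step_arm(rows=[[-1, 0, 0, 0.15, 0, 0, 0], [0.1, 0, 0, 0, 0, 0, 0], [0.4, 0, 0, 0, 0, 0, 0], [0.4, 0, 0, 0, 0, 0, 0], [0.4, 0, 0, 0, 0, 0, 0]])

```text
time_s: 5.88
tool_pos: [0.6107, -0.0203, 0.2044]
tcp_rot: [3.121, 0.357, -0.001]
force: [0.1, 0.1, 0.1]
finger_gap: 0.0599
```

Request:
step_arm(rows=[[0.4, 0, 0, 1, 0, 0, 0], [0.4, 0, 0, 2, 0, 0, 0], [0.4, 0, 0, 2.5, 0, 0, 0], [0.4, 0, 0, 2.5, 0, 0, 0], [0.4, 0, 0, 0, 0, 0, 0]])

```text
time_s: 6.3
tool_pos: [0.6123, -0.0205, 0.2923]
tcp_rot: [3.118, 0.357, 0.019]
force: [1.1, 0.3, 1.7]
finger_gap: 0.0598
```

Request:
step_arm(rows=[[0.4, -3.28, -1.65, 0, 0, 0, 0], [0.4, -3.28, -1.65, 0, 0, 0, 0], [0.4, -3.28, -1.65, 0, 0, 0, 0], [0.4, -3.28, -1.65, 0, 0, 0, 0], [0.4, -3.28, -1.65, 0, 0, 0, 0]])

```text
time_s: 6.72
tool_pos: [0.4451, -0.1031, 0.2846]
tcp_rot: [3.121, 0.358, -0.0]
force: [-0.3, -1.0, 0.4]
finger_gap: 0.0597
```

Request:
step_arm(rows=[[0.4, 0, 0, 0, 0, 0, 0], [0.4, 0, 0, 0, 0, 0, 0], [0.4, 0, 0, 0, 0, 0, 0]])

```text
time_s: 6.97
tool_pos: [0.447, -0.1029, 0.2853]
tcp_rot: [3.121, 0.356, 0.003]
force: [0.6, -0.6, -0.2]
finger_gap: 0.0599
```

Run:
```python
from h import *
a=shot('top','t3')['pixels'][130:270,200:396]; b=shot('side','s3')['pixels'][140:280,180:376]
cv2.imwrite('pics/c3.png',cv2.resize(cv2.cvtColor(np.hstack([a,b]),cv2.COLOR_RGB2BGR),(800,286),interpolation=cv2.INTER_CUBIC))
```

```text
(no output)
```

View pics/c3.png

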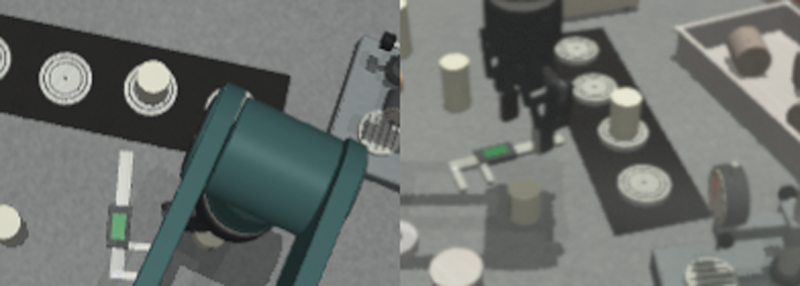

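The 55 mm core stands centred on disc 2, at (625,115) in the side crop. The gripper is above the 40 mm core. I pick it up.

Request:
step_arm(rows=[[0.4, 0, 0, -2.5, 0, 0, 0], [0.4, 0, 0, -2.5, 0, 0, 0], [0.4, 0, 0, -2.5, 0, 0, 0], [0.4, 0, 0, -2, 0, 0, 0], [0.4, 0, 0, -1, 0, 0, 0]])

```text
time_s: 7.48
tool_pos: [0.4466, -0.1019, 0.1768]
tcp_rot: [-3.119, -0.359, 0.007]
force: [-1.1, 0.6, 0.2]
finger_gap: 0.0597
```

Request:
step_arm(rows=[[0.4, 0, 0, 0, 0, 0, 0], [-1, 0, 0, 0, 0, 0, 0], [-1, 0, 0, 0, 0, 0, 0], [-1, 0, 0, 0, 0, 0, 0], [-1, 0, 0, 0, 0, 0, 0]])

```text
time_s: 7.9
tool_pos: [0.4475, -0.103, 0.1812]
tcp_rot: [3.12, 0.357, 0.005]
force: [0.0, 0.0, 1.2]
finger_gap: 0.0369
```

Request:
step_arm(rows=[[-1, 0, 0, 0, 0, 0, 0], [-1, 0, 0, 0, 0, 0, 0]])

```text
time_s: 8.07
tool_pos: [0.4474, -0.103, 0.1812]
tcp_rot: [3.12, 0.357, 0.005]
force: [1.4, 0.0, 4.1]
finger_gap: 0.0371
```

Request:
step_arm(rows=[[-1, 0, 0, 1, 0, 0, 0], [-1, 0, 0, 2, 0, 0, 0], [-1, 0, 0, 2, 0, 0, 0], [-1, 0, 0, 1.5, 0, 0, 0], [-1, 0, 0, 0, 0, 0, 0]])

```text
time_s: 8.48
tool_pos: [0.4477, -0.1032, 0.2487]
tcp_rot: [3.118, 0.357, 0.01]
force: [-0.3, -0.4, -0.6]
finger_gap: 0.0371
```

Request:
step_arm(rows=[[-1, 2, -0.3, 0, 0, 0, 0], [-1, 3.4, -0.3, 0, 0, 0, 0], [-1, 3.4, -0.3, 0, 0, 0, 0], [-1, 3.4, -0.3, 0, 0, 0, 0], [-1, 2.25, -0.35, 0, 0, 0, 0]])

```text
time_s: 8.9
tool_pos: [0.5931, -0.1183, 0.2434]
tcp_rot: [-3.121, -0.358, 0.001]
force: [0.3, 0.6, -0.1]
finger_gap: 0.0372
```

Request:
step_arm(rows=[[-1, 0, 0, 0, 0, 0, 0], [-1, 0, 0, -2, 0, 0, 0], [-1, 0, 0, -2, 0, 0, 0], [-1, 0, 0, -0.4, 0, 0, 0], [-1, 0, 0, 0, 0, 0, 0]])

```text
time_s: 9.32
tool_pos: [0.5895, -0.1179, 0.1975]
tcp_rot: [-3.119, -0.356, 0.011]
force: [-0.3, 0.4, -1.2]
finger_gap: 0.0373
```

Request:
step_arm(rows=[[-1, 0, 0, 0, 0, 0, 0], [-1, 0, 0, 0, 0, 0, 0]])

```text
time_s: 9.48
tool_pos: [0.5914, -0.1184, 0.2021]
tcp_rot: [3.12, 0.357, 0.003]
force: [-0.6, -0.7, -0.9]
finger_gap: 0.0374
```

Run:
```python
from h import *
a=shot('top','t4')['pixels'][130:270,230:426]; b=shot('side','s4')['pixels'][140:280,220:416]
cv2.imwrite('pics/c4.png',cv2.resize(cv2.cvtColor(np.hstack([a,b]),cv2.COLOR_RGB2BGR),(800,286),interpolation=cv2.INTER_CUBIC))
```

```text
(no output)
```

View pics/c4.png

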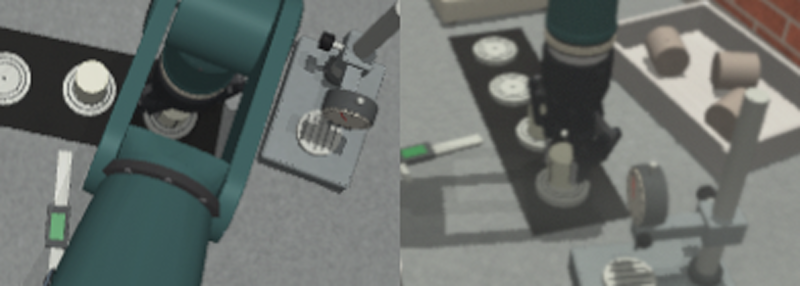

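The 40 mm core is centred over disc 1, at (172,118) in the top crop and (562,170) in the side crop. I lower it.

Request:
step_arm(rows=[[-1, 0, 0, -0.3, 0, 0, 0], [-1, 0, 0, -0.2, 0, 0, 0], [-1, 0, 0, -0.15, 0, 0, 0], [-1, 0, 0, 0, 0, 0, 0], [-1, 0, 0, 0, 0, 0, 0]])

```text
time_s: 10.0
tool_pos: [0.5912, -0.1183, 0.1943]
tcp_rot: [3.121, 0.357, 0.0]
force: [-0.1, 0.1, 0.3]
finger_gap: 0.0371
```

Request:
step_arm(rows=[[-1, 0, 0, -0.15, 0, 0, 0], [-1, 0, 0, 0, 0, 0, 0], [-1, 0, 0, -0.1, 0, 0, 0], [-1, 0, 0, 0, 0, 0, 0], [-1, 0, 0, 0, 0, 0, 0]])

```text
time_s: 10.42
tool_pos: [0.5912, -0.1183, 0.1942]
tcp_rot: [3.121, 0.357, 0.0]
force: [-4.6, 1.3, 9.4]
finger_gap: 0.0371
```

Request:
step_arm(rows=[[-1, 0, 0, 0.15, 0, 0, 0], [0.1, 0, 0, 0, 0, 0, 0], [0.4, 0, 0, 0, 0, 0, 0], [0.4, 0, 0, 0, 0, 0, 0], [0.4, 0, 0, 0, 0, 0, 0]])

```text
time_s: 10.83
tool_pos: [0.5911, -0.1183, 0.1928]
tcp_rot: [-3.121, -0.357, 0.001]
force: [-0.4, -0.1, 0.1]
finger_gap: 0.0595
```

Request:
step_arm(rows=[[0.4, 0, 0, 1, 0, 0, 0], [0.4, 0, 0, 2, 0, 0, 0], [0.4, 0, 0, 3, 0, 0, 0], [0.4, 0, 0, 3.5, 0, 0, 0], [0.4, 0, 0, 0, 0, 0, 0]])

```text
time_s: 11.25
tool_pos: [0.5931, -0.1188, 0.2978]
tcp_rot: [3.115, 0.357, 0.022]
force: [1.2, -0.9, 1.0]
finger_gap: 0.0599
```

Request:
step_arm(rows=[[0.4, -2, 3.1, 0, 0, 0, 0], [0.4, -2, 3.1, 0, 0, 0, 0], [0.4, -2, 3.1, 0, 0, 0, 0], [0.4, -2, 3.1, 0, 0, 0, 0], [0.4, -2, 3.1, 0, 0, 0, 0]])

```text
time_s: 11.67
tool_pos: [0.4901, 0.0378, 0.2889]
tcp_rot: [3.121, 0.356, 0.002]
force: [0.4, 0.3, 0.5]
finger_gap: 0.0597
```

Request:
step_arm(rows=[[0.4, -2, 3.1, 0, 0, 0, 0], [0.4, -2, 3.1, 0, 0, 0, 0], [0.4, -2, 3.1, 0, 0, 0, 0], [0.4, 0, 0, 0, 0, 0, 0], [0.4, 0, 0, 0, 0, 0, 0]])

```text
time_s: 12.08
tool_pos: [0.4303, 0.1311, 0.289]
tcp_rot: [3.12, 0.363, 0.003]
force: [-0.5, -0.2, 0.7]
finger_gap: 0.0596
```

Request:
step_arm(rows=[[0.4, 0, 0, 0, 0, 0, 0], [0.4, 0, 0, 0, 0, 0, 0]])

```text
time_s: 12.25
tool_pos: [0.4318, 0.129, 0.2887]
tcp_rot: [3.121, 0.355, 0.002]
force: [0.5, -0.1, -0.8]
finger_gap: 0.0597
```

Run:
```python
from h import *
a=shot('top','t5')['pixels'][150:290,150:346]; b=shot('side','s5')['pixels'][120:260,160:356]
cv2.imwrite('pics/c5.png',cv2.resize(cv2.cvtColor(np.hstack([a,b]),cv2.COLOR_RGB2BGR),(800,286),interpolation=cv2.INTER_CUBIC))
```

```text
(no output)
```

View pics/c5.png

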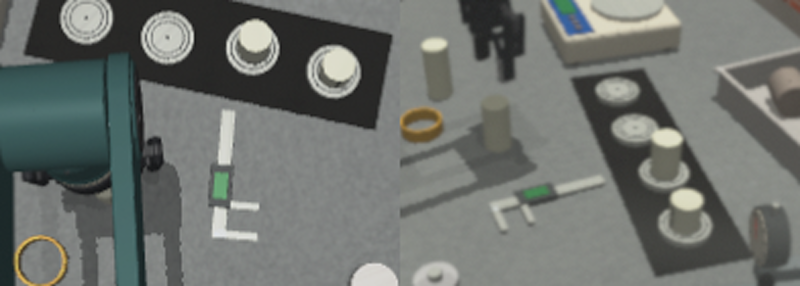

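The 55 and 40 mm cores both stand centred. The gripper is above the 70 mm core at (497,125) in the side crop. I pick it up.

Request:
step_arm(rows=[[0.4, 0, 0, -2.5, 0, 0, 0], [0.4, 0, 0, -2.5, 0, 0, 0], [0.4, 0, 0, -2, 0, 0, 0], [0.4, 0, 0, -1.4, 0, 0, 0], [0.4, 0, 0, 0, 0, 0, 0]])

```text
time_s: 12.77
tool_pos: [0.4301, 0.1285, 0.2006]
tcp_rot: [3.121, 0.354, -0.012]
force: [-0.9, 0.3, -0.6]
finger_gap: 0.0597
```

Request:
step_arm(rows=[[0.4, 0, 0, 0, 0, 0, 0], [-1, 0, 0, 0, 0, 0, 0], [-1, 0, 0, 0, 0, 0, 0], [-1, 0, 0, 0, 0, 0, 0], [-1, 0, 0, 0, 0, 0, 0]])

```text
time_s: 13.18
tool_pos: [0.432, 0.1298, 0.2059]
tcp_rot: [3.121, 0.357, 0.006]
force: [0.6, -0.3, 2.9]
finger_gap: 0.0374
```

Request:
step_arm(rows=[[-1, 0, 0, 0, 0, 0, 0], [-1, 0, 0, 0, 0, 0, 0]])

```text
time_s: 13.35
tool_pos: [0.432, 0.1298, 0.2059]
tcp_rot: [3.121, 0.357, 0.006]
force: [0.6, 0.3, 6.4]
finger_gap: 0.0369
```

Request:
step_arm(rows=[[-1, 0, 0, 1, 0, 0, 0], [-1, 0, 0, 2, 0, 0, 0], [-1, 0, 0, 2, 0, 0, 0], [-1, 0, 0, 1.5, 0, 0, 0], [-1, 0, 0, 0, 0, 0, 0]])

```text
time_s: 13.77
tool_pos: [0.432, 0.13, 0.2727]
tcp_rot: [-3.121, -0.357, -0.01]
force: [0.8, -0.2, -0.9]
finger_gap: 0.0374
```

Request:
step_arm(rows=[[-1, 2, -0.5, 0, 0, 0, 0], [-1, 3.4, -0.9, 0, 0, 0, 0], [-1, 3.4, -0.9, 0, 0, 0, 0], [-1, 3.4, -0.9, 0, 0, 0, 0], [-1, 3.4, -0.9, 0, 0, 0, 0]])

```text
time_s: 14.18
tool_pos: [0.588, 0.0883, 0.2674]
tcp_rot: [-3.121, -0.357, 0.005]
force: [0.7, 1.1, -1.3]
finger_gap: 0.037
```

Request:
step_arm(rows=[[-1, 2.7, -0.7, 0, 0, 0, 0], [-1, 0, 0, 0, 0, 0, 0], [-1, 0, 0, 0, 0, 0, 0], [-1, 0, 0, -1.5, 0, 0, 0], [-1, 0, 0, -1.5, 0, 0, 0]])

```text
time_s: 14.6
tool_pos: [0.6134, 0.0821, 0.2392]
tcp_rot: [-3.121, -0.358, -0.0]
force: [-0.7, -0.5, -1.5]
finger_gap: 0.0371
```

Request:
step_arm(rows=[[-1, 0, 0, -1.2, 0, 0, 0], [-1, 0, 0, 0, 0, 0, 0], [-1, 0, 0, 0, 0, 0, 0], [-1, 0, 0, 0, 0, 0, 0]])

```text
time_s: 14.93
tool_pos: [0.6139, 0.082, 0.2278]
tcp_rot: [3.121, 0.358, 0.001]
force: [0.1, 0.2, -0.9]
finger_gap: 0.0373
```

Run:
```python
from h import *
a=shot('top','t6')['pixels'][130:230,180:320]; b=shot('side','s6')['pixels'][120:220,220:360]
cv2.imwrite('pics/c6.png',cv2.resize(cv2.cvtColor(np.hstack([a,b]),cv2.COLOR_RGB2BGR),(798,285),interpolation=cv2.INTER_CUBIC))
```

```text
(no output)
```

View pics/c6.png

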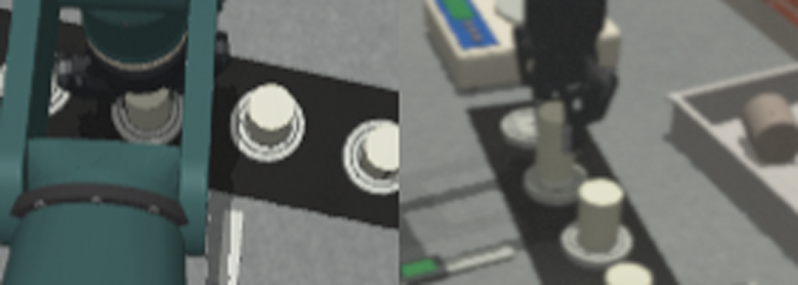

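The 70 mm core is centred over disc 3, at (148,115) in the top crop and (555,170) in the side crop. I lower it from 0.2278 to contact near 0.2189.

Request:
step_arm(rows=[[-1, 0, 0, -0.4, 0, 0, 0], [-1, 0, 0, -0.2, 0, 0, 0], [-1, 0, 0, -0.15, 0, 0, 0], [-1, 0, 0, 0, 0, 0, 0], [-1, 0, 0, 0, 0, 0, 0]])

```text
time_s: 15.45
tool_pos: [0.6142, 0.0817, 0.2195]
tcp_rot: [3.121, 0.357, -0.001]
force: [-0.2, -0.2, -1.6]
finger_gap: 0.0375
```

Request:
step_arm(rows=[[-1, 0, 0, -0.15, 0, 0, 0], [-1, 0, 0, 0, 0, 0, 0], [-1, 0, 0, -0.15, 0, 0, 0], [-1, 0, 0, 0, 0, 0, 0], [-1, 0, 0, 0, 0, 0, 0]])

```text
time_s: 15.87
tool_pos: [0.6144, 0.0818, 0.2189]
tcp_rot: [3.121, 0.357, 0.002]
force: [-3.0, -0.3, 6.8]
finger_gap: 0.0374
```

Request:
step_arm(rows=[[-1, 0, 0, 0.15, 0, 0, 0], [0.1, 0, 0, 0, 0, 0, 0], [0.4, 0, 0, 0, 0, 0, 0], [0.4, 0, 0, 0, 0, 0, 0], [0.4, 0, 0, 0, 0, 0, 0]])

```text
time_s: 16.28
tool_pos: [0.6142, 0.0817, 0.2179]
tcp_rot: [3.121, 0.357, -0.001]
force: [0.5, -0.2, -0.2]
finger_gap: 0.0595
```

Request:
step_arm(rows=[[0.4, 0, 0, 1, 0, 0, 0], [0.4, 0, 0, 2, 0, 0, 0], [0.4, 0, 0, 3, 0, 0, 0], [0.4, 0, 0, 3, 0, 0, 0], [0.4, 0, 0, 0, 0, 0, 0]])

```text
time_s: 16.7
tool_pos: [0.6158, 0.0818, 0.3173]
tcp_rot: [3.12, 0.357, 0.023]
force: [1.1, -0.3, 1.2]
finger_gap: 0.0601
```

Request:
step_arm(rows=[[0.4, -2.58, 2.28, 0, 0, 0, 0], [0.4, -2.58, 2.28, 0, 0, 0, 0], [0.4, -2.58, 2.28, 0, 0, 0, 0], [0.4, -2.58, 2.28, 0, 0, 0, 0], [0.4, -2.58, 2.28, 0, 0, 0, 0]])

```text
time_s: 17.12
tool_pos: [0.484, 0.1964, 0.309]
tcp_rot: [-3.121, -0.356, -0.002]
force: [0.3, -0.4, 0.1]
finger_gap: 0.06
```

Request:
step_arm(rows=[[0.4, -2.58, 2.28, 0, 0, 0, 0], [0.4, -2.58, 2.28, 0, 0, 0, 0], [0.4, -2.58, 2.28, 0, 0, 0, 0], [0.4, -2.58, 2.28, 0, 0, 0, 0], [0.4, 0, 0, 0, 0, 0, 0]])

```text
time_s: 17.53
tool_pos: [0.3782, 0.2898, 0.309]
tcp_rot: [-3.117, -0.366, 0.002]
force: [-0.4, 0.6, -0.2]
finger_gap: 0.0595
```

Request:
step_arm(rows=[[0.4, 0, 0, 0, 0, 0, 0], [0.4, 0, 0, 0, 0, 0, 0], [0.4, 0, 0, 0, 0, 0, 0]])

```text
time_s: 17.78
tool_pos: [0.3828, 0.2863, 0.3086]
tcp_rot: [3.121, 0.355, 0.001]
force: [-0.4, -0.1, -0.0]
finger_gap: 0.06
```

Run:
```python
from h import *
a=shot('top','t7')['pixels'][150:290,70:266]; b=shot('side','s7')['pixels'][90:230,130:326]
cv2.imwrite('pics/c7.png',cv2.resize(cv2.cvtColor(np.hstack([a,b]),cv2.COLOR_RGB2BGR),(800,286),interpolation=cv2.INTER_CUBIC))
```

```text
(no output)
```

View pics/c7.png

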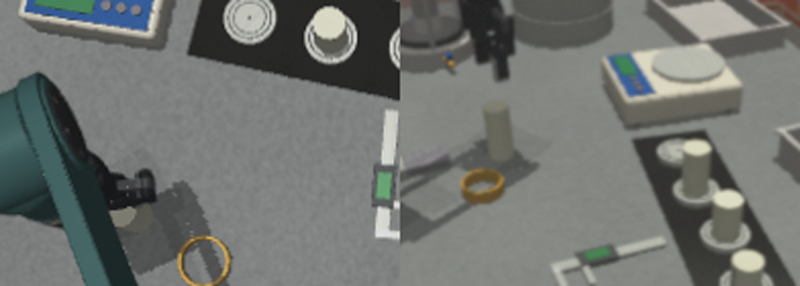

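The 70 mm core stands on disc 3. The gripper is above the 85 mm core at (497,130) in the side crop. I pick it up at about 0.215.

Request:
step_arm(rows=[[0.4, 0, 0, -2.5, 0, 0, 0], [0.4, 0, 0, -2.5, 0, 0, 0], [0.4, 0, 0, -2.5, 0, 0, 0], [0.4, 0, 0, -1.8, 0, 0, 0], [0.4, 0, 0, 0, 0, 0, 0]])

```text
time_s: 18.3
tool_pos: [0.3811, 0.2852, 0.2107]
tcp_rot: [3.118, 0.354, -0.014]
force: [-0.3, -0.2, 0.9]
finger_gap: 0.0597
```

Request:
step_arm(rows=[[0.4, 0, 0, 0, 0, 0, 0], [-1, 0, 0, 0, 0, 0, 0], [-1, 0, 0, 0, 0, 0, 0], [-1, 0, 0, 0, 0, 0, 0], [-1, 0, 0, 0, 0, 0, 0]])

```text
time_s: 18.72
tool_pos: [0.3828, 0.2873, 0.2172]
tcp_rot: [-3.12, -0.357, -0.006]
force: [0.4, 0.7, 4.0]
finger_gap: 0.0373
```

Request:
step_arm(rows=[[-1, 0, 0, 0, 0, 0, 0], [-1, 0, 0, 0, 0, 0, 0]])

```text
time_s: 18.88
tool_pos: [0.3828, 0.2873, 0.2172]
tcp_rot: [-3.12, -0.357, -0.007]
force: [-0.2, -1.2, 6.3]
finger_gap: 0.0372
```

Request:
step_arm(rows=[[-1, 0, 0, 1, 0, 0, 0], [-1, 0, 0, 2, 0, 0, 0], [-1, 0, 0, 2, 0, 0, 0], [-1, 0, 0, 1.5, 0, 0, 0], [-1, 0, 0, 0, 0, 0, 0]])

```text
time_s: 19.3
tool_pos: [0.3826, 0.2874, 0.2839]
tcp_rot: [-3.119, -0.357, -0.009]
force: [1.1, 0.5, -0.8]
finger_gap: 0.0372
```

Request:
step_arm(rows=[[-1, 2, -0.85, 0, 0, 0, 0], [-1, 3.25, -1.39, 0, 0, 0, 0], [-1, 3.25, -1.39, 0, 0, 0, 0], [-1, 3.25, -1.39, 0, 0, 0, 0], [-1, 3.25, -1.39, 0, 0, 0, 0]])

```text
time_s: 19.72
tool_pos: [0.5327, 0.222, 0.2785]
tcp_rot: [3.121, 0.358, -0.005]
force: [0.4, 0.7, -1.7]
finger_gap: 0.0376
```

Request:
step_arm(rows=[[-1, 3.25, -1.39, 0, 0, 0, 0], [-1, 3.25, -1.39, 0, 0, 0, 0], [-1, 3.25, -1.39, 0, 0, 0, 0], [-1, 0, 0, 0, 0, 0, 0], [-1, 0, 0, 0, 0, 0, 0]])

```text
time_s: 20.13
tool_pos: [0.6304, 0.1798, 0.2772]
tcp_rot: [3.121, 0.353, -0.008]
force: [-0.4, 1.4, -1.3]
finger_gap: 0.0374
```

Request:
step_arm(rows=[[-1, 0, 0, -1.5, 0, 0, 0], [-1, 0, 0, -1.5, 0, 0, 0], [-1, 0, 0, -1.1, 0, 0, 0], [-1, 0, 0, 0, 0, 0, 0], [-1, 0, 0, 0, 0, 0, 0]])

```text
time_s: 20.55
tool_pos: [0.6284, 0.1816, 0.2378]
tcp_rot: [3.121, 0.358, -0.005]
force: [0.4, 0.8, -1.0]
finger_gap: 0.0374
```

Run:
```python
from h import *
st()
a=shot('top','t8')['pixels'][110:210,140:280]; b=shot('side','s8')['pixels'][90:190,200:340]
cv2.imwrite('pics/c8.png',cv2.resize(cv2.cvtColor(np.hstack([a,b]),cv2.COLOR_RGB2BGR),(798,285),interpolation=cv2.INTER_CUBIC))
```

```text
20.55 [0.6284 0.1816 0.2378] [ 3.121  0.358 -0.005] [ 0.4  0.8 -1. ] 0.0374 [0.19 0.4  1.33 0.   1.42 1.54]
```

View pics/c8.png

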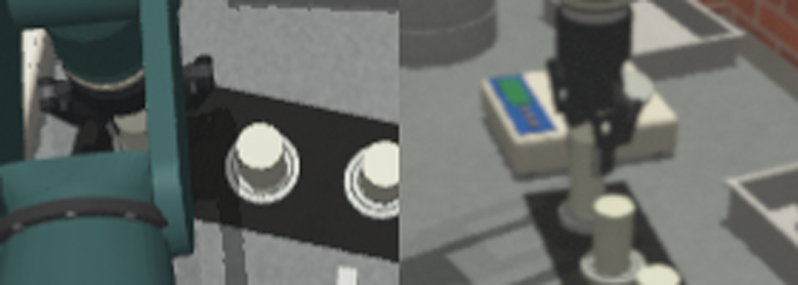

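The 85 mm core is held over disc 4, at (580,190) in the side crop, and the arm's reading matches the target. I lower it.

Request:
step_arm(rows=[[-1, 0, 0, -0.3, 0, 0, 0], [-1, 0, 0, -0.2, 0, 0, 0], [-1, 0, 0, -0.15, 0, 0, 0], [-1, 0, 0, 0, 0, 0, 0], [-1, 0, 0, 0, 0, 0, 0]])

```text
time_s: 21.07
tool_pos: [0.6295, 0.1811, 0.2327]
tcp_rot: [3.121, 0.357, -0.0]
force: [0.1, 0.3, -2.1]
finger_gap: 0.0373
```

Request:
step_arm(rows=[[-1, 0, 0, -0.15, 0, 0, 0], [-1, 0, 0, 0, 0, 0, 0], [-1, 0, 0, -0.15, 0, 0, 0], [-1, 0, 0, 0, 0, 0, 0], [-1, 0, 0, 0, 0, 0, 0]])

```text
time_s: 21.48
tool_pos: [0.6296, 0.1811, 0.2303]
tcp_rot: [3.121, 0.357, 0.001]
force: [-0.4, -0.3, 1.1]
finger_gap: 0.037
```

Contact is just starting at the expected height. I release, rise and back off.

Request:
step_arm(rows=[[-1, 0, 0, -0.05, 0, 0, 0], [-1, 0, 0, 0, 0, 0, 0], [0.1, 0, 0, 0, 0, 0, 0], [0.4, 0, 0, 0, 0, 0, 0], [0.4, 0, 0, 0, 0, 0, 0]])

```text
time_s: 21.9
tool_pos: [0.6295, 0.1811, 0.2289]
tcp_rot: [3.121, 0.357, -0.0]
force: [-0.4, 0.5, -0.1]
finger_gap: 0.0595
```

Request:
step_arm(rows=[[0.4, 0, 0, 0, 0, 0, 0], [0.4, 0, 0, 1, 0, 0, 0], [0.4, 0, 0, 2, 0, 0, 0], [0.4, 0, 0, 3, 0, 0, 0], [0.4, 0, 0, 3, 0, 0, 0]])

```text
time_s: 22.32
tool_pos: [0.6292, 0.1811, 0.3195]
tcp_rot: [3.121, 0.357, -0.004]
force: [0.7, 0.5, 0.9]
finger_gap: 0.0598
```

Request:
step_arm(rows=[[0.4, -3, 1, 1, 0, 0, 0], [0.4, -3, 1, 1, 0, 0, 0], [0.4, -3, 1, 1, 0, 0, 0], [0.4, -3, 1, 1, 0, 0, 0], [0.4, -3, 1, 0, 0, 0, 0]])

```text
time_s: 22.73
tool_pos: [0.4785, 0.2314, 0.3627]
tcp_rot: [-3.12, -0.356, -0.009]
force: [0.2, 0.2, 1.1]
finger_gap: 0.0596
```

Request:
step_arm(rows=[[0.4, -3, 2, 0, 0, 0, 0], [0.4, -3, 2, 0, 0, 0, 0], [0.4, -3, 2, 0, 0, 0, 0], [0.4, 0, 0, 0, 0, 0, 0], [0.4, 0, 0, 0, 0, 0, 0]])

```text
time_s: 23.15
tool_pos: [0.3881, 0.2919, 0.3604]
tcp_rot: [-3.12, -0.362, -0.003]
force: [0.4, 0.9, -0.1]
finger_gap: 0.0596
```

Run:
```python
from h import *
im=shot('top','t9')['pixels']; b=shot('side','s9')['pixels'][90:290,200:400]
cv2.imwrite('pics/c9.png',cv2.resize(cv2.cvtColor(np.hstack([im[110:310,150:350],b]),cv2.COLOR_RGB2BGR),(800,400),interpolation=cv2.INTER_CUBIC))
d=cal('top')
for (x,y),h in zip([(.6303,.181),(.6148,.0815),(.6109,-.0207),(.5918,-.1186)],[.085,.07,.055,.04]):
    u,v=w2px(d,[x,y,h+.013]).astype(int); r=13
    w=(im[v-r:v+r,u-r:u+r].astype(int).sum(2)>520).astype(np.uint8)
    w=cv2.morphologyEx(w,cv2.MORPH_OPEN,np.ones((5,5),np.uint8))
    n,l,s,c=cv2.connectedComponentsWithStats(w);k=1+np.argmax(s[1:,4]);p=c[k]+[u-r,v-r]
    e=px2w(d,*p,h+.013); print(h,s[k],np.round(e[:2]-[x,y],4))
st()
```

```text
0.085 [  7   8  15  14 181] [-0.0019 -0.0004]
0.07 [  7   8  15  15 182] [-0.0025 -0.001 ]
0.055 [  7   7  15  14 180] [-0.0001 -0.0004]
0.04 [  6   6  16  16 205] [-0.0005 -0.001 ]
23.25 [0.3898 0.291  0.3599] [3.121e+00 3.570e-01 2.000e-03] [ 0.1 -1.3  0.3] 0.0598 [ 0.52 -0.04  1.59 -0.    1.59  1.87]
```

View pics/c9.png

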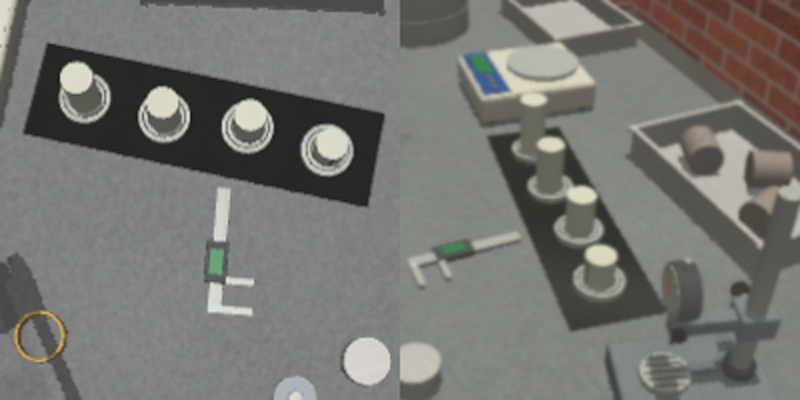

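All four cores stand upright, centred within about 3 mm, and get taller with distance from the stand. The arm is clear of everything.

```bash
python3 -c "
from rig import *
print(hand_in())"
```

```text
the job is handed in; nothing more can be done
None
```

All four cores are standing on their own discs in height order: 40 mm nearest the stand, then 55, 70 and 85 mm farthest away. I handed the job in at about 23 s of the 109 s allowed, and the hand-in gave no verdict.

- **Placing:** I picked the cores up one at a time (55, 40, 70, 85 mm) with a 30 N grip. Each was lowered in small steps until its foot touched the disc, at the expected height to within 1 mm, and then released.
- **Final check:** In the last pictures all four cores look upright and released. The centring offsets from the measured disc centres were at most about 2.7 mm, against the 12 mm limit, and the camera calibration is good to about 2 mm. The arm was well clear of everything.
- **Failed or disagreeing checks:** No check failed or disagreed. The arm ran 4–7 mm past its height on some quick vertical moves, so I let it settle before each grip and each set-down.

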